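Seat the toy-car chassis in the cam-locked assembly jig

ROBOT

A 6-joint arm with a two-finger parallel gripper is mounted at the origin on the work surface. World frame = base frame: x ahead of the robot, y to its left, z up, the work surface at z = 0. Lengths are in m, angles in rad, forces in N, time in s.
With the tool pointing down it reaches from about 0.25 to 0.725 m from the base axis. Payload 4 kg.
Tool frame: the origin (TCP) lies on the centre line of the jaws, within the pads' length; the fingertips stand ahead of it and the grasp point (between the pads) lies 11 mm behind it (r.tip_reach is the z of the fingertips in the tool frame, in m); z points along the fingers, y is the direction in which the jaws open and shut (so a half turn about z gives the same grasp; the last joint's range is limited). The gripper opens to 85 mm and grips with 20 to 120 N. Pads are 22 mm wide; open, the fingers measure 114 mm over their backs; the gripper's body (76 mm by 85 mm) begins 54 mm behind the grasp point. The pads swing forward as they close: fully open they stand 13 mm farther back than shut.
Start: joints at [1.127, 0.241, 0.005, 1.335, 0, 1.571], TCP at [0.215, 0.452, 0.239] pointing down, gripper open.
Joint ranges: [-2.72, 2.72], [-1.05, 1.87], [-1.09, 1.28], [-1.99, 2.15], [-1.42, 1.44], [-3.14, 3.14]. Speed limits (rad/s): [2.79, 2.79, 3.14, 3.14, 3.14, 3.14].

INTERFACE

Orientations are given as a rotation vector (axis times angle).
In Python, from cell import r, effector, kin, monitor, imaging, finder gives the robot as it stands. Calls block until the motion is done:
- r.movep(position, orientation): joint-space move of the TCP to a pose.
- r.move_linear(position, orientation=None, rate=0.15, f_stop=None): straight line of the TCP; orientation=None keeps the orientation; rate is the mean speed in m/s. With f_stop (N) it stops when the force on the tool has changed by that much, and returns True; else False.
- r.move_joints(angles): joint-space move.
- effector.grip(opening): opening from 0.0 (shut) to 1.0 (fully open); the grip force is fixed at half the most; returns when the fingers have stopped.
- r.sleep(seconds).
- kin.ik(position, orientation): joint angles nearest the present ones, or None.
- monitor.sense(): the state.
- imaging.camera(name): name is "side" or "top"; returns a dict with "pixels" (400x640x3 uint8, red, green, blue), "z_map" (400x640 float32, m along the optical axis (not along the pixel's ray), 0 where there is no reading), "K" (3x3 intrinsics, pixels), "R" (3x3) and "t" (3): a world point X has camera coordinates R X + t. Camera axes: x right, y down, z forward; pixel columns grow to the right and rows downward; lengths in m; the calibration is good to about 2 mm. A picture is of the moment at which its call begins.
A pose or a line that the arm cannot do raises r.Unreachable and nothing moves.
- r.hand_in(): hands the job in, once; it reports no verdict.
Trained networks look in a picture, given as the dict that the camera call returned (one of the last four; its "shot" number tells which), for a name from the list of things; names that differ only in an ending like _2 or _b are one class to them, and where a whole thing is asked for, a point or a joint stands for the part that bears it (a point fixed in the world has none). Each returns a list of dicts, best first, with "score" (0 to 1); they miss things now and then, are a little off and sometimes report something else, mostly with a low value. They report only what shows in the picture. A call takes as long as a camera call. They do not tell look-alikes from the thing itself.
- finder.boxes_of(thing, picture): "location" ([x, y, z] in m, in world coordinates, good to about 4 mm: the middle of the surface that is visible of it).
- finder.trace(thing, picture): "mask" (400x640 bool, what is visible of it).
- finder.pinpoint(thing, picture): "location" ([x, y, z] in m, in world coordinates, good to about 4 mm: a listed point, or the origin of a listed thing).
The state is a dict: "t": time; "joint_positions": joint angles; "dq": joint speeds; "tau": joint torques, N m; "ee_pos": TCP position; "ee_rot": TCP orientation; "contact_force": force on the tool from outside, world axes, zero at the start; "wrist_torque": the same for the moment, N m; "width": opening from 0.0 (shut) to 1.0 (fully open).
Only numpy, scipy, OpenCV 4.12 (cv2) and the standard library are available. Lean on these libraries where they do the work, as an engineer would, in place of code of your own. Each camera call takes 0.05 s, during which the arm holds its last target.

TASK

On the plywood assembly jig, push the lever round with your fingertips until the cam is at its low point, that is, until the lever points straight ahead along the slide's travel, towards the fence end. Only then push the wooden slide forward by its upright tab, all the way home, so that it presses the toy-car chassis squarely up to the fence. Leave the cam at its low point; nothing is to be lifted, the chassis is to be moved only by the slide and not by your fingers, and the other things on the jig and bench stay where they are.

Things in the scene. Friction and masses are not known exactly. Their poses are not given: they have to be found in the camera images.
- jig: the jig, fixed: plywood base 300 (its x) x 220 x 15 mm. Origin at the centre of its underside. Its +x is 'forward', the slide's travel, away from the robot at zero yaw; +y its left. In its frame, mm: wooden fence, inner face x = 135, 70 wide about y = -45, top z = 45; the slide runs along y = -45; cam axis at x = -10, y = 45.
- chassis: loose toy-car chassis, grey with four black wheels, 0.12 kg: body 90 mm long (its x), 40 mm wide, 36 mm high, 69 mm over the wheels. Lies on its belly on the jig between slide and fence, 10 to 24 mm short of the fence, at most slightly askew. Origin at the centre of its underside; seated, it is at x = 90, y = about -45, z = 15 mm in the jig's frame.
- cam (a joint): turn of cam and lever about the vertical, rad, anticlockwise from above. Aluminium disc, radius 34 mm, set 14 mm off its axis towards the lever. 0 = low point faces the follower, lever along the jig's +x; pi/2 = lever to its left. Starts at 1.3 to 2.6: turn it clockwise. Range -0.7 to 2.9, no stop or click at 0. Stays where left; takes 0.35 N m (4.5 N at 80 mm from the axis).
- cam_axis (a point): point on the cam's axis at the lever's mid height, 58 mm above the bench; the same x, y as the hub, an upright 26 mm cylinder reaching z = 68 mm
- lever_end (a point): middle of the lever's outer end face, 95 mm from the cam's axis. The lever is a straight wooden bar 14 mm wide, from 48 to 68 mm above the bench, running radially from the hub. Below it the disc's top is at 32 mm and the slide's side arm at 37 mm: a fingertip at 50 mm passes over both.
- slide (a joint): position of the wooden slide, m, 0 = fully back, grows forward along the jig's +x; starts at 0 to 0.008; 0.040 = fully home at its stop. Friction about 3 N, no spring: stays where left. A follower foot on its side arm is stopped by the cam 10 to 26 mm short of home at the starting angles, by under 1 mm within 0.3 rad of the low point.
- push_face (a point): point on the rear face (facing the jig's -x) of the slide's upright push tab, on its middle line, 60 mm above the bench. The tab is 44 mm wide (jig's y), 10 mm thick, its top 76 mm above the bench; behind it the base lies open, 15 mm high. Moves with the slide.
- gear: loose grey plastic gear, 40 mm across, 9 mm thick, lying on the jig's base in its front left corner; bystander; origin at the centre of its underside
- big_wheel: spare toy wheel, black tyre, 64 mm across, 26 mm thick, lying flat on the bench left of the jig; bystander; origin at the centre of its underside
- bricks: small red and white stack of toy bricks, 64 x 32 x 38 mm, on the bench right of the jig; bystander; origin at the centre of its underside
- motor: grey motor block, 60 x 36 x 34 mm with a short round nose, on the bench right of the jig; bystander; origin at the centre of its underside
- beam: yellow toy beam, 120 x 16 x 16 mm, lying on the bench left of the jig; bystander; origin at the centre of its underside
- mug: white mug, 80 mm across, 90 mm high, to the robot's right; bystander; origin at the centre of its underside
- driver: screwdriver lying on the bench to the robot's left; bystander
Not all that is in view belongs to the job. Leave any orange or yellow look-alike of the chassis alone.

How it is judged:
By the outcome, as a careful person would: the job done as asked, in the order asked, and still so for the second after the job is handed in, with the robot touching nothing.
It also fails if it takes over 51 s, if anything falls off the work surface, if the arm or the gripper's body presses on something with over 40 N, if the wrist force passes 120 N, or if a joint passes its speed limit or range.

## Working session

There is one attempt and no reset: what is moved stays moved. The work goes in short steps, each a Python script; the robot and the scene stay as the last script left them, time stands still between calls to the robot, and variables do not carry over. Pictures are saved under pics/ and viewed, and the job is handed in when it is done.

```bash
mkdir -p pics; ls; cat > look.py <<'E'
import numpy as np, cv2
from cell import r, effector, kin, monitor, imaging, finder
def save(p,n): cv2.imwrite('pics/'+n,p["pixels"][:,:,::-1])
def deproj(p,u,v,z=None):
    K,R,t=p["K"],p["R"],p["t"]; 
    d=np.linalg.inv(K)@np.array([u,v,1.])
    if z is None: return R.T@(d*p["z_map"][int(v),int(u)]-t)
    o=-R.T@t; w=R.T@d; return o+w*(z-o[2])/w[2]
E
python3 - <<'E'
from look import *
np.set_printoptions(precision=4,suppress=True)
for c in ("top","side"):
    p=imaging.camera(c); save(p,c+"1.png")
    print(c, -p["R"].T@p["t"])
    for n in ("jig","chassis","cam_axis","lever_end","push_face","gear"):
        print(n,[(round(d["score"],2),np.array(d["location"])) for d in finder.pinpoint(n,p)[:3]])
s=monitor.sense(); print(s["t"],s["ee_pos"],s["ee_rot"],s["width"],r.tip_reach)
E
```

```text
pics
top [0.4088 0.0197 1.1863]
jig [(0.89, array([ 0.5858,  0.0379, -0.0011]))]
chassis [(0.88, array([ 0.8265, -0.0427, -0.0022])), (0.87, array([ 0.8379,  0.1255, -0.0004])), (0.73, array([ 0.6575, -0.0082,  0.0123]))]
cam_axis [(0.65, array([0.5717, 0.0816, 0.0556])), (0.28, array([ 0.4862,  0.4417, -0.003 ]))]
lever_end [(0.84, array([0.5746, 0.1767, 0.0611]))]
push_face [(0.83, array([ 0.4796, -0.0124,  0.0579]))]
gear [(0.69, array([0.6968, 0.1092, 0.016 ]))]
side [0.3655 0.8787 0.9268]
jig [(0.58, array([0.5818, 0.0397, 0.0004]))]
chassis [(0.84, array([ 0.6585, -0.0007,  0.0181])), (0.77, array([ 0.8296, -0.0355,  0.0027])), (0.65, array([ 0.5421, -0.4842,  0.0025]))]
cam_axis [(0.67, array([0.5737, 0.0828, 0.0625]))]
lever_end [(0.83, array([0.5766, 0.1736, 0.061 ]))]
push_face [(0.64, array([ 0.4833, -0.009 ,  0.0541]))]
gear [(0.42, array([0.6991, 0.1088, 0.0128])), (0.33, array([0.5794, 0.1753, 0.0628]))]
0.7 [0.2147 0.4516 0.2393] [-0.6914 -3.0646 -0.0001] 0.9999075301608262 0.008
```

View pics/top1.png

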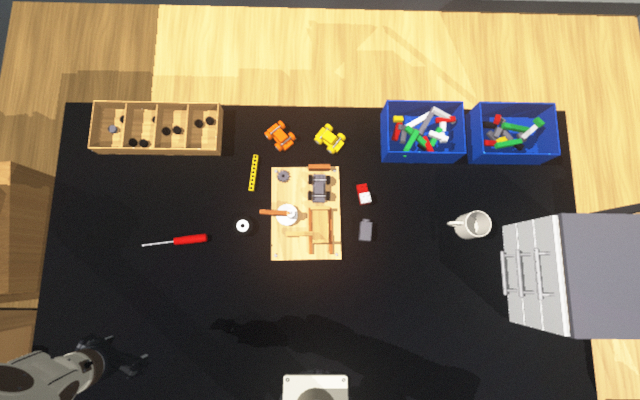

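View pics/side1.png

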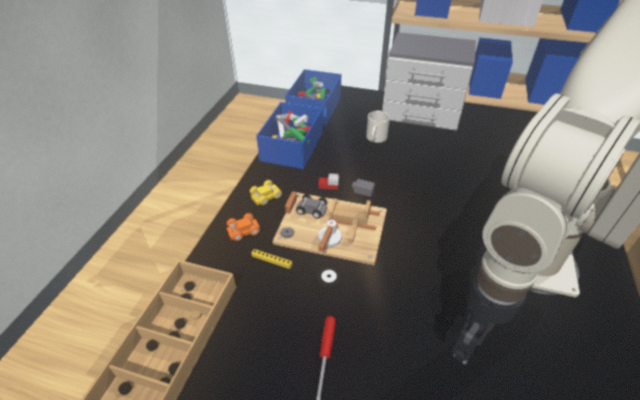

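The top view shows the jig at about (271..341, 167..260) with the lever pointing left from the hub at (288,215) to (260,212). The grey chassis is at (320,187), below the fence. The orange and yellow look-alikes are outside the jig. Next I'll measure the jig's yaw and the lever more accurately.

```bash
python3 - <<'E'
from look import *
np.set_printoptions(precision=4,suppress=True)
p=imaging.camera("top")
big=cv2.resize(p["pixels"][155:275,225:385],None,fx=5,fy=5,interpolation=cv2.INTER_CUBIC)
cv2.imwrite('pics/crop1.png',big[:,:,::-1])
K,R,t=p["K"],p["R"],p["t"]
v,u=np.mgrid[0:400,0:640]
W=(np.stack([u,v,np.ones_like(u)],-1)@np.linalg.inv(K).T*p["z_map"][...,None]-t)@R
hsv=cv2.cvtColor(p["pixels"],cv2.COLOR_RGB2HSV)
m=(W[...,2]>.008)&(W[...,2]<.022)&(u>262)&(u<350)&(v>155)&(v<270)&(hsv[...,2]>120)
pts=W[m]; print(len(pts),np.median(pts[:,2]))
c,s,a=cv2.minAreaRect((pts[:,:2]*1000).astype(np.float32)); print("jig rect",c,s,a)
for n in ("lever_end","cam_axis","push_face","slide","cam"):
    for d in finder.trace(n,p)[:1]:
        k=d["mask"]&(p["z_map"]>0); q=W[k]; print(n,d["score"],k.sum(),q.min(0),q.max(0))
tops=(W[...,2]>.055)&(W[...,2]<.08)&(u>250)&(u<345)&(v>160)&(v<265)
n,l,st,_=cv2.connectedComponentsWithStats(tops.astype(np.uint8))
for i in range(1,n):
    q=W[l==i]
    if len(q)>5: print(len(q),q.mean(0),q.min(0),q.max(0),cv2.minAreaRect((q[:,:2]*1000).astype(np.float32)))
for y in (0,):
  print([ (yy,deproj(p,*yy,z=.015)[:2]) for yy in [(271,168),(340,167),(341,260),(271,260)]])
E
```

```text
4327 0.014460821367733898
jig rect (585.4007568359375, 34.833892822265625) (300.0069885253906, 219.3322296142578) 1.0770362615585327
lever_end 0.58 453 [0.5418 0.0624 0.0119] [0.6059 0.1745 0.0734]
cam_axis 0.95 438 [0.5418 0.0625 0.0218] [0.6059 0.1745 0.0734]
push_face 0.57 748 [ 0.4823 -0.0378  0.0086] [0.5978 0.0955 0.0815]
slide 0.72 747 [ 0.4835 -0.0368  0.0126] [0.5978 0.0955 0.0815]
cam 0.75 462 [0.5418 0.0624 0.0119] [0.6059 0.1745 0.0734]
193 [0.575  0.1173 0.0667] [0.5623 0.0675 0.0563] [0.5846 0.1748 0.0734] ((573.29833984375, 121.10385131835938), (22.26133918762207, 107.25822448730469), 0.2338963896036148)
58 [ 0.489  -0.0118  0.0753] [ 0.4842 -0.0328  0.0694] [0.4938 0.009  0.0792] ((489.0145568847656, -11.904485702514648), (9.485998153686523, 41.75833511352539), 0.37931352853775024)
[((271, 168), array([0.7259, 0.1501])), ((340, 167), array([ 0.7324, -0.0737])), ((341, 260), array([ 0.4334, -0.0763])), ((271, 260), array([0.4314, 0.1411]))]
```

View pics/crop1.png

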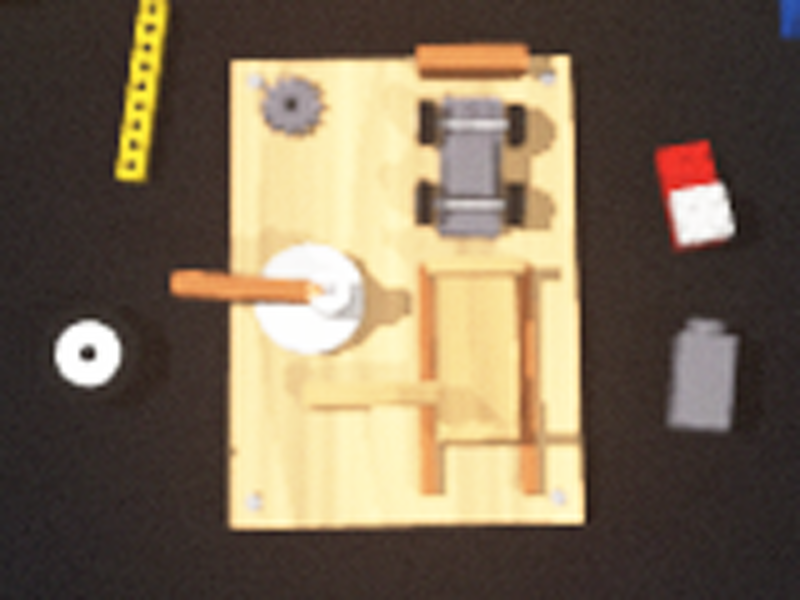

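The jig fit gives 300 x 219 mm, centre (0.5854, 0.0348) and yaw +1.1°. The cam axis and push tab computed from that agree with the networks to 2–3 mm. The lever is at about 1.5 rad. Next: close the gripper, go behind the lever and sweep it round.

```bash
cat >> look.py <<'E'
from scipy.spatial.transform import Rotation as Ro
YAW=0.0188; J=np.array([.5854,.0348])
c_,s_=np.cos(YAW),np.sin(YAW)
def jw(x,y,z): return np.array([J[0]+c_*x-s_*y,J[1]+s_*x+c_*y,z])
AX=jw(-.010,.045,0)[:2]
def pose(th,back,rad=.070,z=.060,flip=0):
    """lever angle th (jig), finger centre 'back' behind lever mid line (anticlockwise side)"""
    a=th+YAW; u=np.array([np.cos(a),np.sin(a)]); n=np.array([-u[1],u[0]])
    return np.r_[AX+rad*u+back*n,z],(Ro.from_euler('z',a+np.pi/2+flip)*Ro.from_euler('x',np.pi)).as_rotvec()
E
python3 - <<'E'
from look import *
np.set_printoptions(precision=3,suppress=True)
for f in (0,np.pi):
    for th in (1.55,0): print(f,th,kin.ik(*pose(th,.018,flip=f)),kin.ik(*pose(th,.045,z=.16,flip=f)))
print(AX,pose(1.55,.045,z=.2))
E
```

```text
0 1.55 [ 0.263  0.524 -0.066  0.981  0.     0.265] [ 0.275  0.385 -0.004  1.182  0.     0.277]
0 0 [0.152 0.657 0.175 1.089 0.    1.704] [0.193 0.593 0.333 1.311 0.    1.745]
3.141592653589793 1.55 [ 0.263  0.524 -0.066  0.981  0.    -2.877] [ 0.275  0.385 -0.004  1.182  0.    -2.864]
3.141592653589793 0 [ 0.152  0.657  0.175  1.089  0.    -1.437] [ 0.193  0.593  0.333  1.311  0.    -1.396]
[0.575 0.08 ] (array([0.53, 0.15, 0.2 ]), array([0.003, 3.142, 0.   ]))
```

```bash
python3 - <<'E'
from look import *
np.set_printoptions(precision=4,suppress=True)
effector.grip(0.0)
print(r.tip_reach, monitor.sense()["width"])
r.movep(*pose(1.55,.045,z=.16))
r.move_linear(pose(1.55,.045)[0],rate=.12)
s=monitor.sense(); print(s["t"],s["ee_pos"],s["contact_force"])
p=imaging.camera("top"); cv2.imwrite('pics/c2.png',cv2.resize(p["pixels"][155:275,225:385],None,fx=5,fy=5,interpolation=cv2.INTER_CUBIC)[:,:,::-1])
p=imaging.camera("side"); cv2.imwrite('pics/s2.png',cv2.resize(p["pixels"][170:290,260:420],None,fx=5,fy=5,interpolation=cv2.INTER_CUBIC)[:,:,::-1])
E
```

```text
0.008 0.0016004429847284213
4.375 [0.5303 0.15   0.0608] [-0.3443 -0.197   0.703 ]
```

View pics/c2.png

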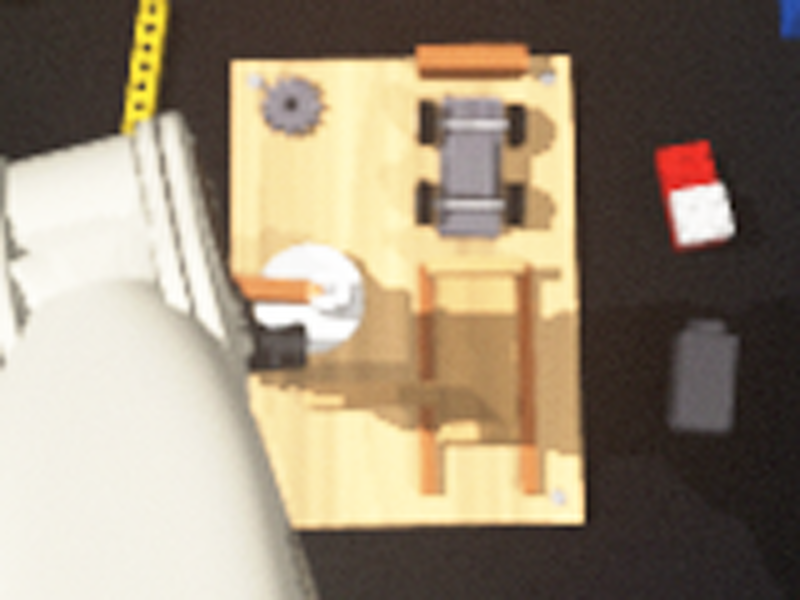

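View pics/s2.png

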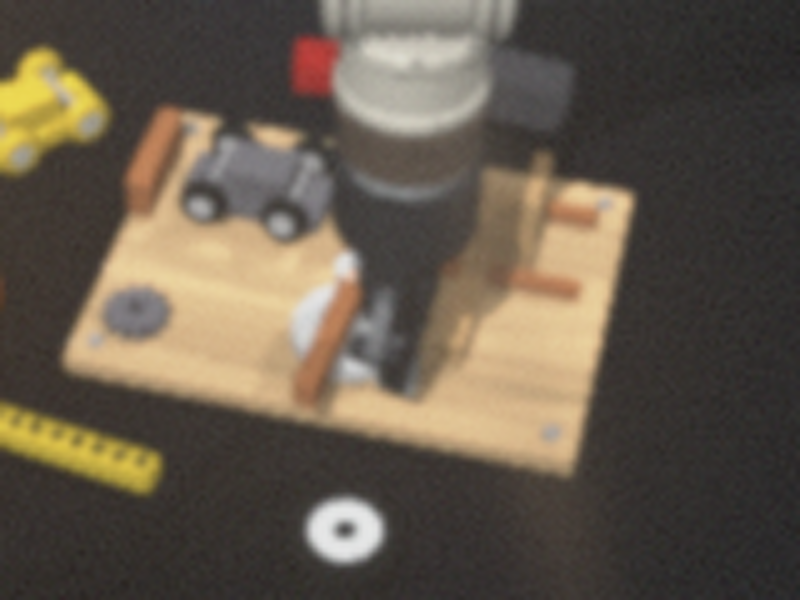

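The side view shows the fingers just behind the lever, at (395,360) in the crop against the lever at (325,345), at the right height. I'll sweep clockwise in an arc and stop a little short of zero to check.

```bash
python3 - <<'E'
from look import *
np.set_printoptions(precision=3,suppress=True)
for th in np.r_[1.55+0.05,np.arange(1.5,0.05,-.1),0.06]:
    r.move_linear(*pose(th,.018),rate=.07)
    s=monitor.sense(); f=s["contact_force"]; print(round(th,2),round(s["t"],2),f)
    if np.linalg.norm(f)>30: print("STOP");break
r.move_linear(pose(.06,.045)[0],rate=.1)
r.move_linear(pose(.06,.045,z=.12)[0],rate=.15)
p=imaging.camera("side"); cv2.imwrite('pics/s3.png',cv2.resize(p["pixels"][170:290,260:420],None,fx=5,fy=5,interpolation=cv2.INTER_CUBIC)[:,:,::-1])
for n in ("cam_axis","lever_end"): print(n,[(round(d["score"],2),np.array(d["location"])) for d in finder.pinpoint(n,p)[:2]])
print(monitor.sense()["t"])
E
```

```text
1.6 4.96 [ 0.065 -1.28  -0.528]
1.5 5.21 [-0.219 -0.182 -0.238]
1.4 5.46 [-4.502 -0.681  0.43 ]
1.3 5.71 [-4.301 -0.918 -0.838]
1.2 5.96 [-3.323  0.313 -1.662]
1.1 6.21 [-3.833  0.041 -1.296]
1.0 6.46 [-4.176  0.739 -1.402]
0.9 6.71 [-2.901  0.359 -0.969]
0.8 6.96 [-4.245  0.65   0.143]
0.7 7.21 [-3.123  0.686 -0.831]
0.6 7.46 [-3.681  1.877 -0.072]
0.5 7.71 [-3.277  0.969  0.235]
0.4 7.96 [-2.481  2.221  0.3  ]
0.3 8.21 [-2.807  2.526  0.875]
0.2 8.46 [-3.175  3.236  0.471]
0.1 8.71 [-1.534  3.025  0.369]
0.06 8.96 [-2.207  4.454  1.156]
cam_axis [(0.82, array([0.575, 0.081, 0.059]))]
lever_end [(0.94, array([0.668, 0.09 , 0.061])), (0.25, array([ 0.485,  0.443, -0.003]))]
10.075
```

View pics/s3.png

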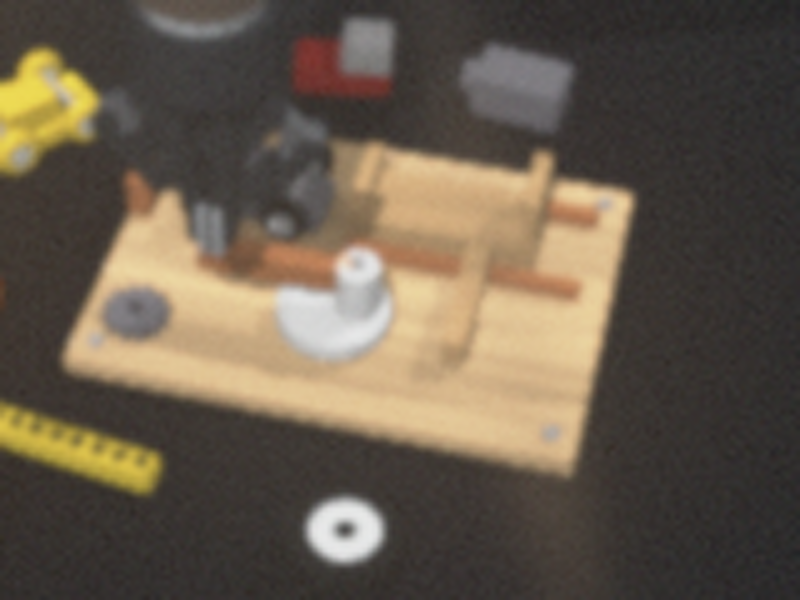

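The lever is now nearly forward; the network reading gives about 0.08 rad, against the 0.06 commanded. I'll lift, retreat and measure from the top.

```bash
cat >> look.py <<'E'
def lever_angle(p):
    K,R,t=p["K"],p["R"],p["t"]
    v,u=np.mgrid[0:400,0:640]
    W=(np.stack([u,v,np.ones_like(u)],-1)@np.linalg.inv(K).T*p["z_map"][...,None]-t)@R
    loc=(W[...,:2]-J)@np.array([[c_,-s_],[s_,c_]])
    hsv=cv2.cvtColor(p["pixels"],cv2.COLOR_RGB2HSV)
    m=(W[...,2]>.055)&(W[...,2]<.08)&(loc[...,0]>.01)&(loc[...,0]<.1)&(np.abs(loc[...,1]-.045)<.04)
    q=loc[m]
    vx,vy,x0,y0=cv2.fitLine(q.astype(np.float32),cv2.DIST_L2,0,.01,.01).ravel()
    return m.sum(),np.arctan2(vy,vx)if vx>0 else np.arctan2(-vy,-vx),np.arctan2(q[:,1].mean()-.045,q[:,0].mean()+.010),q.max(0)
def push(x,z=.052):
    return jw(x,-.045,z),(Ro.from_euler('z',YAW+np.pi)*Ro.from_euler('x',np.pi)).as_rotvec()
E
python3 - <<'E'
from look import *
np.set_printoptions(precision=4,suppress=True)
q=pose(.06,.045,z=.16); r.move_linear(q[0],rate=.2)
P=push(-.16,.20); print(kin.ik(*P))
r.movep(jw(-.2,.15,.2),P[1])
p=imaging.camera("top"); cv2.imwrite('pics/c4.png',cv2.resize(p["pixels"][155:275,225:385],None,fx=5,fy=5,interpolation=cv2.INTER_CUBIC)[:,:,::-1])
print(lever_angle(p))
for n in ("cam_axis","lever_end","push_face"): print(n,[(round(d["score"],2),np.array(d["location"])) for d in finder.pinpoint(n,p)[:2]])
print(monitor.sense()["t"])
E
```

```text
[-0.031   0.1189 -0.2499  1.202   0.     -0.0498]
(np.int64(111), np.float32(0.037410926), np.float64(0.04536427668245105), array([0.0843, 0.0545]))
cam_axis [(0.8, array([0.573 , 0.0819, 0.058 ]))]
lever_end [(0.71, array([0.6664, 0.0902, 0.0591]))]
push_face [(0.82, array([ 0.4826, -0.0131,  0.0568])), (0.7, array([ 0.5285, -0.1448, -0.0001]))]
11.7833
```

View pics/c4.png

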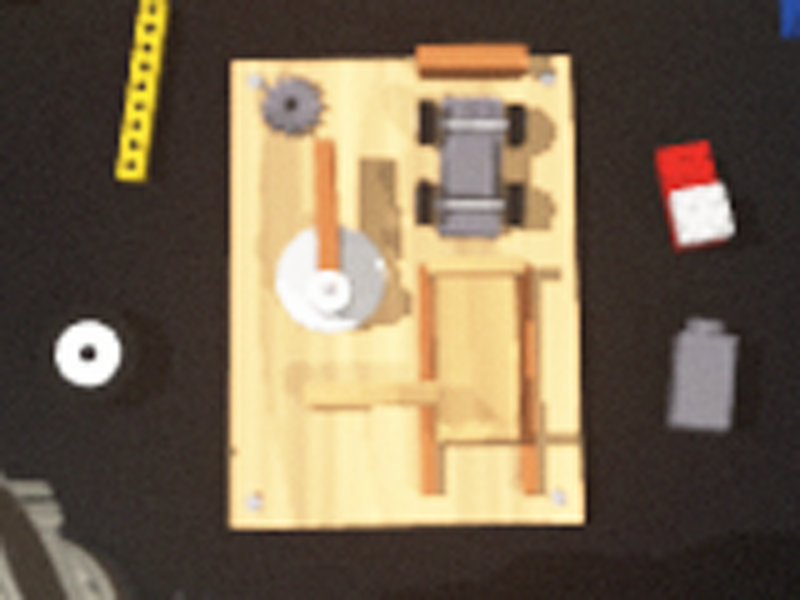

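The top view shows the lever nearly straight ahead, from the hub at (330,290) to its end at (324,140). Estimates run from 0.04 to 0.07 rad, consistent with the 0.06 commanded. I'll trim off the rest.

```bash
python3 - <<'E'
from look import *
np.set_printoptions(precision=4,suppress=True)
r.movep(*pose(.03,.045,z=.13))
r.move_linear(pose(.03,.045)[0],rate=.15)
r.move_linear(*pose(.005,.030),rate=.08)
r.move_linear(*pose(.005,.018),rate=.05)
print(monitor.sense()["contact_force"])
r.move_linear(pose(.005,.045)[0],rate=.1)
r.move_linear(pose(.005,.045,z=.16)[0],rate=.2)
P=push(-.16,.20)
r.movep(jw(-.2,.15,.2),P[1])
p=imaging.camera("top"); cv2.imwrite('pics/c5.png',cv2.resize(p["pixels"][155:275,225:385],None,fx=5,fy=5,interpolation=cv2.INTER_CUBIC)[:,:,::-1])
print(lever_angle(p))
for n in ("cam_axis","lever_end","push_face"): print(n,[(round(d["score"],2),np.array(d["location"])) for d in finder.pinpoint(n,p)[:2]])
print(monitor.sense()["t"], [kin.ik(*push(x,z)) for x,z in ((-.145,.12),(-.145,.055),(-.06,.055))])
E
```

```text
[1.5954 2.1955 0.373 ]
(np.int64(109), np.float32(-0.037002787), np.float64(-0.013896048492972279), array([0.0844, 0.0514]))
cam_axis [(0.64, array([0.5713, 0.0853, 0.0577])), (0.27, array([ 0.4808, -0.0113,  0.0584]))]
lever_end [(0.73, array([0.665 , 0.0813, 0.061 ]))]
push_face [(0.88, array([ 0.4788, -0.0138,  0.0579]))]
16.8 [array([-0.0293,  0.2208, -0.3512,  0.9988,  0.    , -0.0481]), array([-0.0293,  0.3051, -0.4394,  0.8263,  0.    , -0.0481]), array([-0.0215,  0.4454, -0.2157,  0.9098,  0.    , -0.0403])]
```

View pics/c5.png

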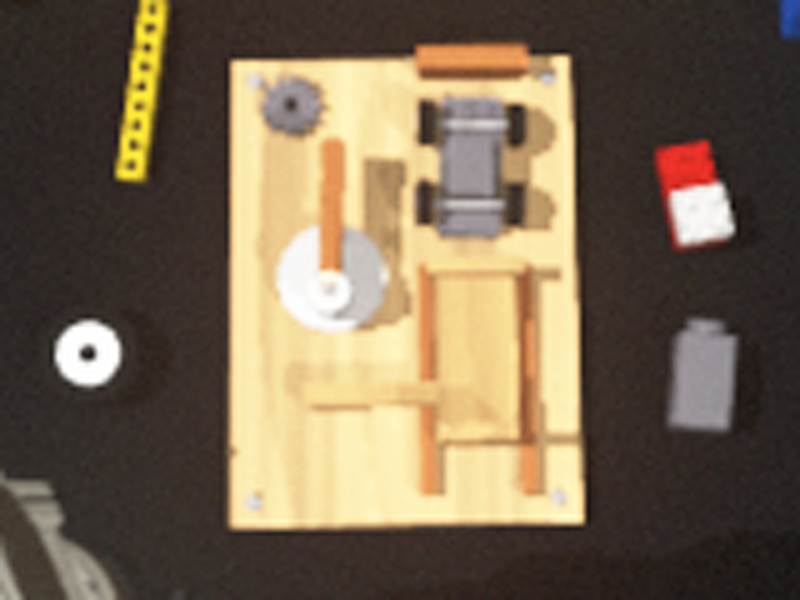

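The lever is now within about ±0.03 rad of straight ahead, at (333,140) from the hub at (330,290). Next is the slide: descend behind the tab and push forward with a force stop.

```bash
python3 - <<'E'
from look import *
np.set_printoptions(precision=4,suppress=True)
r.movep(*push(-.145,.13))
r.move_linear(push(-.145,.056)[0],rate=.15)
print(monitor.sense()["t"],monitor.sense()["contact_force"])
h=r.move_linear(push(-.105,.056)[0],rate=.05,f_stop=25)
s=monitor.sense(); print(h,s["t"],s["ee_pos"],s["contact_force"])
h=r.move_linear(push(-.050,.056)[0],rate=.025,f_stop=15)
s=monitor.sense(); loc=(s["ee_pos"][:2]-J)@np.array([[c_,-s_],[s_,c_]])
print(h,s["t"],s["ee_pos"],s["contact_force"],loc)
p=imaging.camera("side"); cv2.imwrite('pics/s6.png',cv2.resize(p["pixels"][170:290,260:420],None,fx=5,fy=5,interpolation=cv2.INTER_CUBIC)[:,:,::-1])
E
```

```text
18.3083 [-0.1139 -0.2024 -0.5508]
False 19.2583 [ 0.4814 -0.0122  0.0558] [-1.0964  0.1239 -0.1798]
True 20.3917 [ 0.503  -0.0116  0.0551] [-0.2032  0.5103  0.4199] [-0.0833 -0.0449]
```

View pics/s6.png

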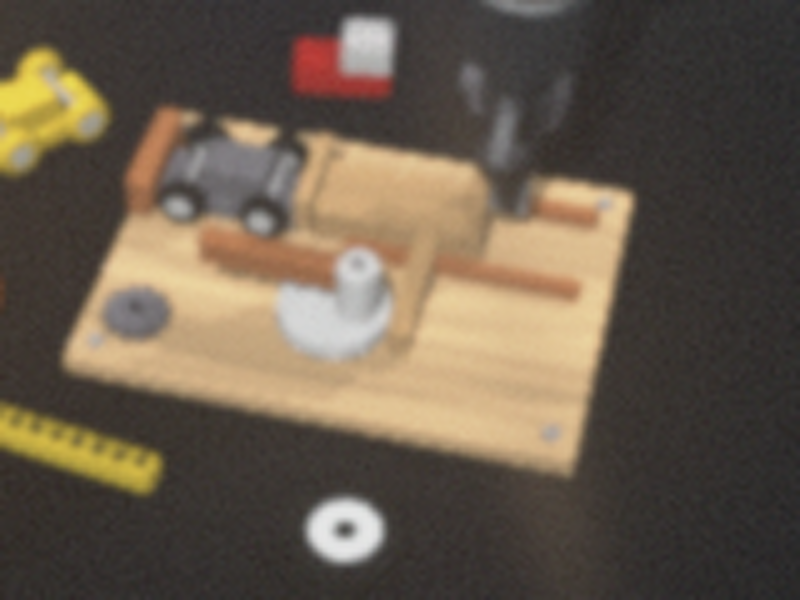

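The side view shows the chassis against, or nearly against, the fence at (160,150), with the follower arm at (410,290) beside the disc. I'll push again harder to confirm it is a hard stop.

```bash
python3 - <<'E'
from look import *
np.set_printoptions(precision=4,suppress=True)
def L():
    s=monitor.sense(); return s["t"],(s["ee_pos"][:2]-J)@np.array([[c_,-s_],[s_,c_]]),s["contact_force"]
h=r.move_linear(push(-.065,.056)[0],rate=.02,f_stop=25); print(h,L())
r.sleep(.2); print(L())
h=r.move_linear(push(-.065,.056)[0],rate=.02,f_stop=35); print(h,L())
r.move_linear(push(-.13,.056)[0],rate=.1)
r.move_linear(push(-.13,.16)[0],rate=.2)
r.movep(jw(-.2,.15,.2),push(0)[1])
p=imaging.camera("top"); cv2.imwrite('pics/c7.png',cv2.resize(p["pixels"][155:275,225:385],None,fx=5,fy=5,interpolation=cv2.INTER_CUBIC)[:,:,::-1])
print(lever_angle(p))
for n in ("chassis","cam_axis","lever_end","push_face"): print(n,[(round(d["score"],2),(np.array(d["location"])[:2]-J)@np.array([[c_,-s_],[s_,c_]])) for d in finder.pinpoint(n,p)[:3]])
print(monitor.sense()["t"])
E
```

```text
True (21.075, array([-0.0836, -0.0448]), array([ 0.7164,  0.0548, -0.252 ]))
(21.275, array([-0.0838, -0.0448]), array([0.1592, 0.1875, 1.0469]))
True (21.9667, array([-0.0841, -0.0449]), array([-0.4213, -0.5465, -0.5975]))
(np.int64(108), np.float32(-0.03363671), np.float64(-0.012910330602556667), array([0.0843, 0.0513]))
chassis [(0.96, array([ 0.0854, -0.0389])), (0.93, array([ 0.2436, -0.0802])), (0.62, array([0.2489, 0.085 ]))]
cam_axis [(0.73, array([-0.0118,  0.0477]))]
lever_end [(0.9, array([0.0821, 0.046 ]))]
push_face [(0.95, array([-0.0752, -0.047 ])), (0.17, array([ 0.0577, -0.1843]))]
24.3417
```

View pics/c7.png

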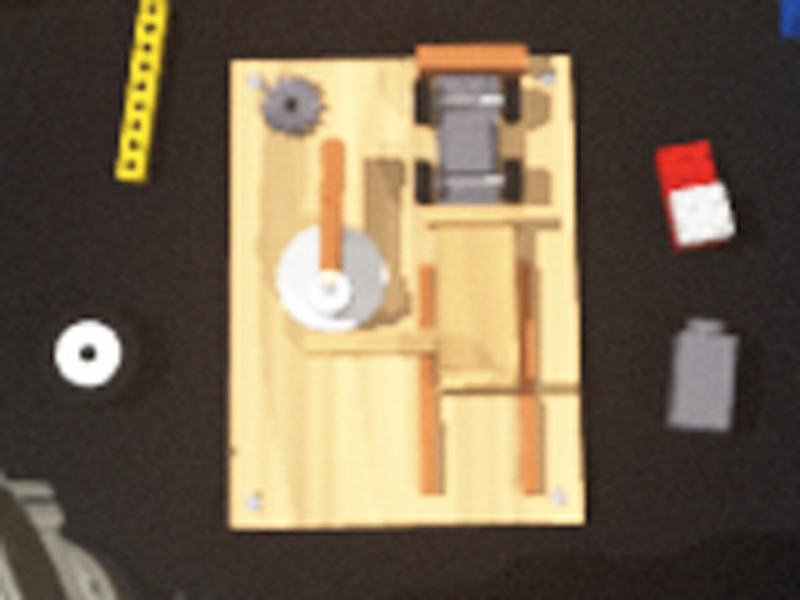

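The top view shows the chassis squarely between the fence and the slide, the lever still straight, and the gear, beam, bricks and motor where they were. I'll do one quick check of slide travel and the two gaps.

```bash
python3 - <<'E'
from look import *
np.set_printoptions(precision=4,suppress=True)
p=imaging.camera("top"); K,R,t=p["K"],p["R"],p["t"]
v,u=np.mgrid[0:400,0:640]
W=(np.stack([u,v,np.ones_like(u)],-1)@np.linalg.inv(K).T*p["z_map"][...,None]-t)@R
loc=(W[...,:2]-J)@np.array([[c_,-s_],[s_,c_]])
m=(W[...,2]>.06)&(np.abs(loc[...,1]+.045)<.03)&(loc[...,0]<0)&(loc[...,0]>-.13)
q=loc[m]; print("tab x",q[:,0].min(),q[:,0].max(),q[:,0].mean())
print("before mean", (np.array([.489,-.0118])-J)@np.array([c_,s_]))
d=[d for d in finder.trace("chassis",p)]
for k in d[:3]:
    mm=k["mask"]&(W[...,2]>.035); a=loc[mm]
    if len(a)and abs(a[:,0].mean()-.09)<.03: print("chassis",k["score"],a.min(0),a.max(0),cv2.minAreaRect((loc[k["mask"]]*1000).astype(np.float32)))
p=imaging.camera("side"); cv2.imwrite('pics/s8.png',cv2.resize(p["pixels"][180:240,275:375],None,fx=8,fy=8,interpolation=cv2.INTER_CUBIC)[:,:,::-1])
E
```

```text
tab x -0.06950545508224064 -0.05953163848881717 -0.06497950733998702
before mean -0.09725899308771493
```

View pics/s8.png

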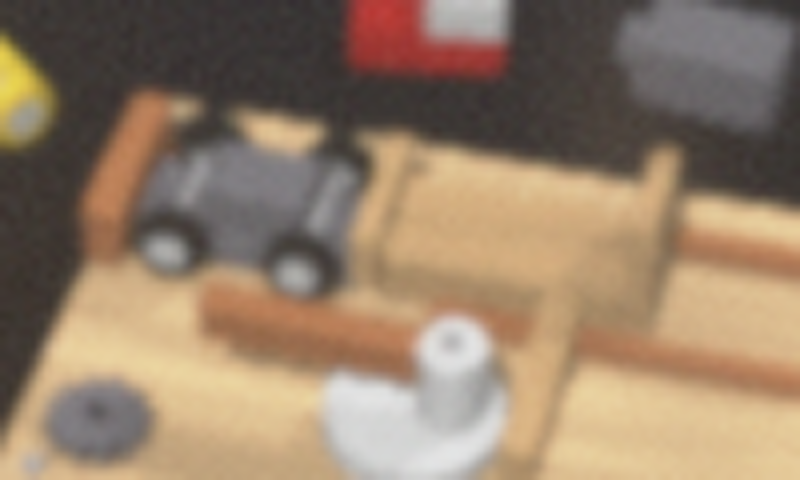

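```bash
python3 - <<'E'
from look import *
np.set_printoptions(precision=3,suppress=True,linewidth=150)
p=imaging.camera("top"); K,R,t=p["K"],p["R"],p["t"]
v,u=np.mgrid[0:400,0:640]
W=(np.stack([u,v,np.ones_like(u)],-1)@np.linalg.inv(K).T*p["z_map"][...,None]-t)@R
loc=(W[...,:2]-J)@np.array([[c_,-s_],[s_,c_]])
for uu in (314,319,324,332): print(uu,[(round(float(loc[k,uu,0])*1000),round(float(W[k,uu,2])*1000),p["pixels"][k,uu].tolist()) for k in range(192,202)])
for uu in (312,319,326): print(uu,[(round(float(loc[k,uu,0])*1000),round(float(W[k,uu,2])*1000)) for k in range(164,176)])
E
```

```text
314 [(59, 31, [129, 117, 116]), (57, 28, [113, 101, 100]), (54, 27, [120, 110, 112]), (50, 28, [160, 142, 131]), (42, 52, [237, 202, 147]), (39, 51, [249, 223, 152]), (36, 50, [249, 223, 154]), (34, 44, [218, 170, 113]), (32, 38, [225, 181, 117]), (29, 36, [244, 213, 139])]
319 [(59, 29, [158, 148, 148]), (57, 26, [143, 135, 138]), (53, 28, [144, 137, 140]), (49, 33, [164, 147, 139]), (43, 47, [235, 200, 145]), (39, 53, [247, 218, 143]), (36, 51, [248, 222, 148]), (35, 40, [219, 175, 114]), (32, 40, [226, 181, 118]), (29, 36, [243, 208, 138])]
324 [(60, 28, [137, 122, 115]), (57, 26, [131, 117, 111]), (54, 26, [129, 118, 109]), (50, 29, [162, 140, 120]), (42, 54, [233, 197, 136]), (39, 52, [247, 218, 146]), (36, 50, [247, 220, 147]), (35, 37, [215, 171, 111]), (32, 36, [232, 189, 124]), (28, 40, [247, 220, 148])]
332 [(63, 9, [187, 149, 103]), (59, 14, [188, 153, 104]), (55, 16, [189, 149, 100]), (52, 16, [191, 152, 106]), (49, 16, [240, 209, 147]), (46, 13, [251, 233, 171]), (42, 19, [233, 196, 137]), (40, 12, [192, 154, 105]), (36, 16, [189, 153, 105]), (32, 19, [223, 184, 124])]
312 [(147, 44), (144, 45), (139, 49), (137, 46), (135, 40), (136, 25), (131, 32), (129, 27), (125, 29), (124, 21), (118, 32), (114, 34)]
319 [(147, 43), (143, 47), (140, 47), (137, 47), (136, 39), (135, 30), (132, 29), (128, 30), (124, 31), (122, 26), (118, 32), (113, 37)]
326 [(147, 46), (143, 46), (140, 44), (137, 45), (135, 39), (136, 24), (128, 40), (124, 44), (121, 45), (117, 47), (114, 47), (112, 42)]
```

The slide's front face is at about x = 44–45 mm in the jig frame, and the seated position needs 45. The chassis runs right up to the fence face at 135 mm. Handing in.

```bash
python3 - <<'E'
from look import *
r.hand_in(); print(monitor.sense()["t"])
E
```

```text
the job is handed in; nothing more can be done
the job is handed in; nothing more can be done
```

The job is done and handed in at about 25 s on the robot's clock, and the last pictures show it as asked. I swept the lever clockwise with closed fingertips and trimmed it to the low point. Then I pushed the slide by its tab until it hit a hard stop, pushed again at 25 N and 35 N force limits, and backed clear.

**Last checks:**
- **Slide:** it did not move in either repeat push. Its front face is at about x = 44–45 mm in the jig frame, against 45 mm when home. The tab travelled about 32 mm, which means the slide started near 8 mm; I did not measure the start separately.
- **Chassis:** it looks square and up against the fence face at x = 135 mm. The network put its centre at (85, -39) mm instead of (90, -45), which is a little outside its stated accuracy. The outline trace I tried as a second check found nothing, so I relied on the depth data and the pictures.
- **Lever:** my estimates of its angle run from about -0.01 to -0.03 rad, so it may be very slightly past straight ahead. They did not change after the push.
- **Other things:** the gear, beam, big wheel, bricks and motor look unmoved in the top-view picture. The highest forces were the stop pushes of up to about 35 N, through the fingertips.

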